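# Feed a timber blank under the saw guard and tote it

### The arm

A 6-joint arm with a two-finger parallel gripper is mounted at the origin on the work surface. World frame = base frame: x ahead of the robot, y to its left, z up, the work surface at z = 0. Lengths are in mm, angles in rad, forces in N, time in s.
With the tool pointing down it reaches from about 400 to 925 mm from the base axis. Payload 12.5 kg.
Tool frame: the origin (TCP) lies midway between the tips of the shut fingers; the grasp point (between the pads) lies 19 mm behind it; z points along the fingers, y is the line along which they close (so a half turn about z gives the same grasp; the last joint's range is limited). The gripper opens to 95 mm and grips with 3 to 60 N. Pads are 20 mm wide; open, the fingers measure 119 mm over their backs; the gripper's body (75 mm by 180 mm) begins 59 mm behind the grasp point.
Start: joints at [-1.41, 0.491, 1.559, -0, 1.092, -0.106], TCP at [164.801, -602.899, 214.661] pointing down, gripper open.
Joint ranges: [-3.1, 3.1], [-0.84, 2.19], [0.05, 2.79], [-1.13, 4.28], [0.06, 2.93], [-2.69, 2.69]. Speed limits (rad/s): [2.22, 2.22, 2.79, 3.14, 3.14, 3.14].

### API

Orientations are given as [roll, pitch, yaw] about the fixed x, y, z axes, in that order (R = Rz(yaw) Ry(pitch) Rx(roll)).
In Python, from cell import env gives the robot as it stands.
- The arm moves only by the shell command python3 -m inch 'ROWS'. ROWS is JSON, a list of rows, each a list of 7 numbers: the turn, a rotation vector about the tool's x, y, z in rad, then the shift along the tool's x, y, z in cm, then the closure, from -1 (fully open) to 1 (shut). A call has 1 to 20 rows; each row shifts and turns the commanded pose from where the row before left it, along the tool's axes as they then stand; what a row does not reach is not made up. A row lasts 1/8 s, in which the tool goes at most 62.5 mm and 10.7 degrees, less where a joint would pass 70% of its speed; a pose out of reach is approached as far as the arm can. A call with a gripper value outside its range is refused whole. The fingers move at their own pace and stop on an object; the grip force is fixed at half the most. Time passes only in rows, so rows that do not move let the fingers close. It gives the time, the measured TCP pose, the force, the opening and the grip force at its end, in the units of the state.
- env.state(): the state, without advancing time (a new reading comes with each control period).
- env.read_camera(name): name is "side" or "top" or "wrist"; returns a dict with "img" (400x640x3 uint8, red, green, blue), "depth" (400x640 float32, mm along the optical axis (not along the pixel's ray), 0 where there is no reading), "fx", "fy", "cx", "cy" (pixels), "position" and "orientation" of the camera in the world. Camera axes: x right, y down, z forward; pixel columns grow to the right and rows downward; lengths in mm; the calibration is good to about 2 mm. A picture is of the moment at which its call begins.
- env.job_done(): hands the job in; it is judged then, once.
Trained networks look in a picture, given as the dict that the camera call returned (one of the last four; its "shot" number tells which), for a name from the list of things; names that differ only in an ending like _2 or _b are one class to them, and where a whole thing is asked for, a point or a joint stands for the part that bears it (a point fixed in the world has none). Each returns a list of dicts, best first, with "score" (0 to 1); they miss things now and then, are a little off and sometimes report something else, mostly with a low value. They report only what shows in the picture. A call takes as long as a camera call. They do not tell look-alikes from the thing itself.
- env.find_in(picture, target): "centre" ([x, y, z] in mm, in the coordinates of the camera as it stood for that picture, good to about 4 mm: the middle of the surface that is visible of it).
- env.trace(picture, target): "mask" (400x640 bool, what is visible of it).
The state is a dict: "t": time; "joints": joint angles; "qvel": joint speeds; "tau": joint torques, N m; "eef_pos": TCP position; "tcp_rot": TCP orientation; "ft_force": force on the tool from outside, world axes, zero at the start; "moment": the same for the moment, N m; "opening": opening from 0.0 (shut) to 1.0 (fully open); "grip_force": force on a finger pad.
Only numpy, scipy, OpenCV 4.12 (cv2) and the standard library are available. Lean on these libraries where they do the work, as an engineer would, in place of code of your own. Each camera call takes 0.05 s, during which the arm holds its last target. There are 200 camera calls.

### The job

Lay the long timber blank in the channel of the small feed bench, wholly in front of the guard, and push it with the wooden push stick right through under the guard until it lies entirely clear on the catch tray; the fingers must not touch the blank while any of it is under the guard. Put the push stick back upright in its wooden rest, then collect the blank from the tray and set it down gently (no dropping), flat on the floor of the grey tote. Leave the short offcut, tape measure, hand plane and glue bottle where they are.

Things in the scene. Friction and masses are not known exactly. Their poses are not given: they have to be found in the camera images.
- blank: The timber blank to feed: plain pale wood, 44 mm wide (its x), 120 mm long (its y), 50 mm tall, about 190 g, standing on the table near the front left, 50 mm side up. Origin: centre of its underside. It is the same turned by half a turn.
- feeder: Feed bench, fixed, pose varies. Origin: at table level under the guard's middle. The channel runs along its y: timber enters at +y and travels to -y. Bed top 6 mm above the table, level with the tray floor. Channel 56 mm wide about x = 0 between blue-grey rails with lips flaring at 45 degrees, 76 mm apart at their tops 27 mm above the table; from the guard to y = +190 mm; past that, bare table.
- guard (a point): Middle of the underside of the feed bench's guard, a blue-grey bridge over the channel; axes as the bench. It spans y = -35 to +35 mm and x = -49 to +49 mm. This underside is 66 mm above the table (60 mm above the bed); hood top 96 mm, black cap on it 126 mm above the table. Legs stand on the rails, opening 66 mm wide.
- tray (a point): Middle of the floor of the steel catch tray at the bench's outfeed (-y) end; axes as the bench, floor 6 mm above the table. Inside 182 mm along y, starting at the guard's exit, and 134 mm along x; rims 20 mm above the table.
- stick: Push stick, plain plywood, about 160 g: a flat bar 32 mm wide (its x), 180 mm long (its y), 22 mm thick, with an upright handle near its +y end. Origin: centre of the bar's underside. The square nose at y = -90 mm goes against the timber; the bar passes under the guard, the handle is too tall to. Starts in its rest.
- handle (a point): Middle of the top of the push stick's upright handle, 88 mm above the bar's underside and 62 mm along +y from the stick's origin. The handle is 28 mm (x) by 40 mm (y) and rises 66 mm from the bar's top; axes as the stick.
- rest: The push stick's rest: shallow dark wooden tray behind the infeed, fixed, its pose varies; 80 x 230 mm outside (x, y), walls 6 mm thick and 16 mm tall, floor 6 mm above the table. Origin: centre of its underside. The stick lies in it along y, with its handle towards +y, resting on the floor.
- tote: Grey plastic tote, open top, fixed at the front right, its pose varies: 220 x 180 mm outside (x, y), 70 mm tall, walls and floor 4 mm thick. Empty. Origin: centre of its underside.
- offcut: Short offcut of the same pale wood, 44 x 70 x 32 mm (x, y, z); a bystander that may lie at either of the two places near the front left. Origin: centre of its underside.
- tape: Tape measure, grey, 66 x 70 x 34 mm, a bystander between the blank's side and the tote. Origin: centre of its underside.
- plane: Hand plane, 60 x 200 mm, 80 mm tall, a bystander beyond the catch tray. Origin: centre of its underside.
- glue: White glue bottle, 60 mm across, 150 mm tall, standing beyond the tote, a bystander. Origin: centre of its underside.
Not all that is in view belongs to the job. What is shaped like the blank but pink is not meant. Several things have the shape of the stick; the one meant has the colours described above.

How it is judged:
By the outcome, as a careful person would: the job done as asked, in the order asked, and still so for the second after the job is handed in, with the robot touching nothing.
It also fails if it takes over 67 s, if anything falls off the work surface, if the arm or the gripper's body presses on something with over 40 N, if the wrist force passes 120 N, or if a joint passes its speed limit or range.

## Working session

There is one attempt and no reset: what is moved stays moved. The work goes in short steps, Python scripts to look and compute and a shell command to move; the robot and the scene stay as the last step left them, time stands still between calls to the robot, and variables do not carry over. Pictures are saved under pics/ and viewed, at most 10 in all, crops included, and the job is handed in when it is done.

```bash
ls; mkdir -p pics; cat > h.py <<'E'
import numpy as np, cv2
from cell import env
from scipy.spatial.transform import Rotation as R
def cam(n):
    p=env.read_camera(n); return p
def pose(p):
    o=np.array(p["orientation"],float)
    M=R.from_euler('xyz',o).as_matrix() if o.shape==(3,) else (o if o.shape==(3,3) else R.from_quat(o).as_matrix())
    return M,np.array(p["position"],float)
def cloud(p):
    M,t=pose(p); d=p["depth"]; v,u=np.mgrid[:400,:640]
    c=np.stack([(u-p["cx"])/p["fx"]*d,(v-p["cy"])/p["fy"]*d,d],-1)
    w=c@M.T+t; w[d<=0]=np.nan; return w
def save(p,n,crop=None,s=1):
    i=p["img"][...,::-1]
    if crop: a,b,c,d=crop; i=i[b:d,a:c]
    cv2.imwrite("pics/"+n,cv2.resize(i,None,fx=s,fy=s,interpolation=cv2.INTER_CUBIC))
E
python3 - <<'E'
from h import *
for n in ("top","side"):
    p=cam(n); save(p,n+"1.png"); print(n,p["position"],p["orientation"])
    w=cloud(p); np.save(n+"_w.npy",w); np.save(n+"_i.npy",p["img"])
    M,t=pose(p)
    for k in "blank feeder guard tray stick handle rest tote offcut tape plane glue".split():
        for r in env.find_in(p,k)[:4]:
            c=np.array(r["centre"]); uv=(c[:2]/c[2]*[p["fx"],p["fy"]]+[p["cx"],p["cy"]])
            print(k,round(r["score"],2),(M@c+t).round(0),uv.round(0))
print(env.state()["t"])
E
```

```text
pics
top [ 393.15263552   42.27997268 1825.00378574] [-3.08994137 -0.0087619  -1.55651069]
blank 0.8 [274. 244.  50.] [255. 271.]
blank 0.76 [399. 299.  52.] [240. 234.]
feeder 0.7 [572. -54.   6.] [343. 186.]
guard 0.93 [568. -52.   7.] [343. 187.]
tray 0.88 [569. -55.   3.] [343. 187.]
tray 0.44 [655. 143.  24.] [287. 161.]
stick 0.76 [243. 456.  26.] [194. 278.]
stick 0.56 [654. 148.  25.] [286. 161.]
stick 0.29 [ 429. -381.    4.] [435. 228.]
handle 0.89 [653. 144.  27.] [287. 161.]
handle 0.64 [567. -52.   9.] [343. 187.]
handle 0.59 [243. 455.  21.] [195. 278.]
rest 0.73 [672. 133.   6.] [291. 157.]
rest 0.2 [ 427. -381.    9.] [436. 229.]
tote 0.87 [ 426. -384.    7.] [436. 229.]
offcut 0.5 [410. 127.  32.] [291. 231.]
tape 0.91 [ 409. -141.   36.] [368. 233.]
tape 0.33 [ 427. -381.    5.] [436. 229.]
tape 0.18 [569. -56.  12.] [344. 187.]
plane 0.57 [750. -87.  24.] [353. 135.]
glue 0.63 [ 673. -313.  101.] [422. 155.]
side [  16.66964385  871.26576588 1021.95103652] [-2.32897901e+00 -1.62036889e-03 -2.64711127e+00]
blank 0.6 [268. 265.  45.] [337. 300.]
feeder 0.61 [566.  15.   5.] [287. 211.]
tray 0.91 [565.  12.   5.] [288. 211.]
tray 0.28 [647. 186.  24.] [234. 233.]
stick 0.83 [239. 454.  22.] [312. 372.]
stick 0.55 [647. 184.  27.] [234. 232.]
handle 0.87 [647. 184.  28.] [234. 232.]
handle 0.74 [238. 450.  19.] [313. 372.]
rest 0.88 [663. 174.   4.] [233. 233.]
tote 0.77 [ 452. -390.   26.] [370. 149.]
tote 0.5 [565.  11.   6.] [288. 210.]
offcut 0.91 [406. 136.  35.] [313. 249.]
tape 0.8 [ 400. -131.   30.] [353. 195.]
tape 0.2 [665. 176.   5.] [232. 233.]
plane 0.67 [744. -65.  24.] [254. 175.]
plane 0.37 [566.  14.   2.] [287. 212.]
glue 0.97 [ 669. -315.   71.] [308. 132.]
1.3
```

```bash
python3 - <<'E'
from h import *
a=np.load("top_i.npy")[90:310,150:480]; cv2.imwrite("pics/topc.png",cv2.resize(a[...,::-1],None,fx=2.4,fy=2.4,interpolation=cv2.INTER_CUBIC))
b=np.load("side_i.npy")[100:400,180:440]; cv2.imwrite("pics/sidec.png",cv2.resize(b[...,::-1],None,fx=2,fy=2,interpolation=cv2.INTER_CUBIC))
E
```

```text
(no output)
```

View pics/topc.png

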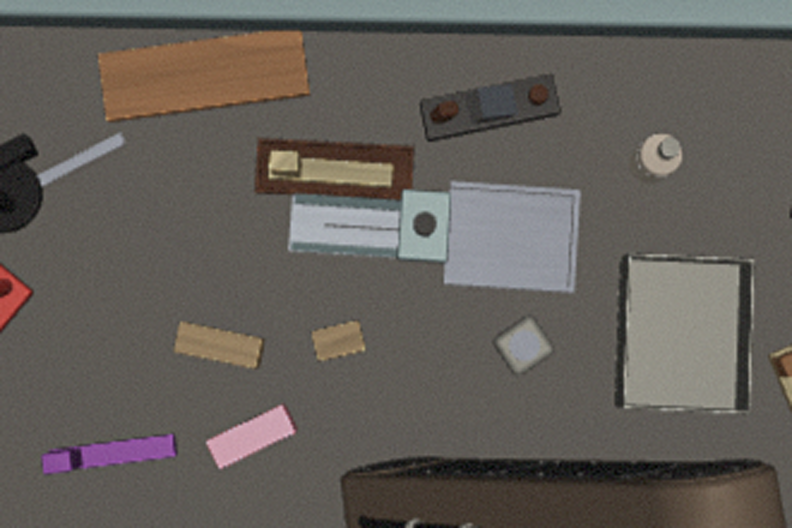

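View pics/sidec.png

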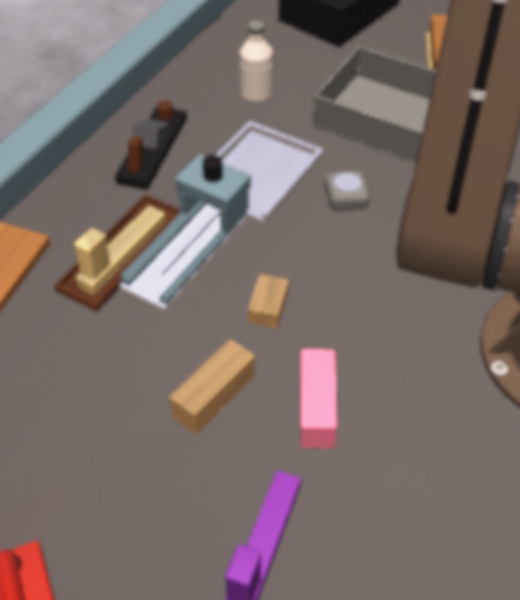

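The blank is the pale block at top-image pixel (241,233). Its look-alikes are the pink block (255,271) and the short offcut (291,231). The plywood stick is in the dark rest at (286,161); the purple one at (194,278) is a decoy. I'm choosing the (241,233) block and the (286,161) stick. Next I'll fit the poses.

```bash
python3 - <<'E'
from h import *
p=cam("top"); w=cloud(p); np.save("top_w.npy",w)
hsv=cv2.cvtColor(p["img"],cv2.COLOR_RGB2HSV)
def rect(m,name):
    q=w[m]; q=q[~np.isnan(q[:,0])]
    r=cv2.minAreaRect(q[:,:2].astype(np.float32)); (cx,cy),(a,b),th=r
    th=np.deg2rad(th)
    if b>a: th+=np.pi/2; a,b=b,a
    th=(th+np.pi/2)%np.pi-np.pi/2
    # PCA
    print(name,len(q),"c",np.round([cx,cy],1),"mean",q.mean(0).round(1),"size",round(a,1),round(b,1),"long-axis ang",round(float(th),3), "z",np.percentile(q[:,2],[10,50,90]).round(1))
x,y,z=w[...,0],w[...,1],w[...,2]
def near(c,r): return np.hypot(x-c[0],y-c[1])<r
rect(near((399,299),90)&(z>40),"blank")
rect(near((410,127),60)&(z>22),"offcut")
rect(near((654,148),130)&(z>18)&(z<40)&(x>625)&(y>60),"stickbar")
rect(near((654,170),130)&(z>75)&(x>620)&(y>100),"handle")
rect(near((568,0),120)&(z>85)&(z<105),"guardtop")
rect(near((568,0),120)&(z>110),"cap")
rect(near((426,-384),170)&(z>60)&(z<80),"tote rim")
rect(near((426,-384),170)&(z<20)&(z>0)&near((426,-384),85),"tote floor")
for k in("tray","feeder","rest","tote"):
    for r in env.trace(p,k)[:2]:
        rect(r["mask"]&(z>1),k+str(round(r["score"],2)))
E
```

```text
blank 449 c [400.6 297.6] mean [400.7 297.7  50.6] size 119.8 43.8 long-axis ang 1.383 z [45.2 50.7 56.1]
offcut 253 c [409.5 127.2] mean [409.4 127.6  32.4] size 69.4 43.8 long-axis ang -1.33 z [26.7 32.3 37.4]
stickbar 431 c [703.8 158. ] mean [661.  138.5  26.8] size 193.0 151.6 long-axis ang -1.54 z [19.7 27.1 32.9]
handle 109 c [658.9 204.5] mean [658.  203.8  92.3] size 40.3 27.9 long-axis ang 1.501 z [87.2 93.2 97.7]
guardtop 515 c [571.1   6.8] mean [570.2   7.   95.7] size 97.8 69.7 long-axis ang -0.055 z [ 89.8  95.8 100.9]
cap 79 c [571.1   7.1] mean [570.9   7.2 124.8] size 30.8 29.6 long-axis ang 0.03 z [118.6 125.2 130.8]
tote rim 368 c [ 424.9 -415. ] mean [ 423.1 -385.    67.8] size 272.6 220.0 long-axis ang 1.54 z [61.5 67.6 73.6]
tote floor 1391 c [ 425.8 -379.6] mean [ 426.1 -383.1    5.4] size 168.8 157.4 long-axis ang -0.039 z [ 1.1  4.9 10.3]
tray0.6 534 c [658.6 141.8] mean [654.1 143.1  40.7] size 177.7 38.9 long-axis ang 1.518 z [21.3 29.3 92.9]
tray0.56 3605 c [571.7  -8.3] mean [569.1 -36.6  25.3] size 420.1 152.5 long-axis ang 1.516 z [ 3.1  9.7 95.5]
feeder0.65 3566 c [572. -11.] mean [569.  -38.   25.2] size 425.8 154.0 long-axis ang 1.52 z [ 3.1  9.6 95.6]
rest0.45 940 c [754.5 -87.6] mean [749.4 -86.1  36.2] size 195.9 61.1 long-axis ang -1.35 z [16.4 27.1 64.5]
tote0.69 2843 c [ 428.4 -378.3] mean [ 427.  -376.3   18.5] size 233.8 204.0 long-axis ang -0.019 z [ 2.3  7.5 63.4]
```

```bash
cat >> h.py <<'E'
def go(*wps,start=None):
    """wps: (x,y,z,yawy) yawy = world angle of tool y (mod pi). prints tool-frame turn & shift(cm) (shift first, turn after)"""
    s=env.state(); P=np.array(s["eef_pos"]) ; M=R.from_euler('xyz',s["tcp_rot"]).as_matrix()
    print("t",round(s["t"],2),"pos",P.round(1),"rot",np.round(s["tcp_rot"],3),"q",np.round(s["joints"],2),"F",np.round(s["ft_force"],1),"open",round(s["opening"],3))
    tz=M[:,2]; print("tilt err deg",np.rad2deg(np.arccos(-tz[2])).round(2))
    ang=np.arctan2(M[1,1],M[0,1])
    for x,y,z,a in wps:
        d=(np.array([x,y,z])-P)/10; sh=M.T@d
        da=(a-ang+np.pi/2)%np.pi-np.pi/2   # world yaw change
        print("-> shift cm",sh.round(2),"len",np.linalg.norm(d).round(1),"then turn about tool z",round(-da,3))
        P=np.array([x,y,z]); M=R.from_euler('z',da).as_matrix()@M; ang+=da
E
python3 - <<'E'
from h import *
go((430,-420,214,0),(600,-100,214,-.054),(400.7,297.7,214,-.188))
E
```

```text
t 1.55 pos [ 164.8 -602.9  214.7] rot [3.142 0.    0.267] q [-1.41  0.49  1.56 -0.    1.09 -0.11] F [0.3 0.6 0.6] open 0.999
tilt err deg 0.0
-> shift cm [ 30.41 -10.65   0.06] len 32.2 then turn about tool z -1.304
-> shift cm [32. 17.  0.] len 36.2 then turn about tool z 0.054
-> shift cm [ 38.64 -22.05  -0.  ] len 44.5 then turn about tool z 0.134
```

```bash
python3 -m inch '[[0,0,0,5.07,-1.78,0,-1],[0,0,0,5.07,-1.78,0,-1],[0,0,0,5.07,-1.78,0,-1],[0,0,0,5.07,-1.78,0,-1],[0,0,0,5.07,-1.78,0,-1],[0,0,0,5.07,-1.78,0,-1],[0,0,-0.163,0,0,0,-1],[0,0,-0.163,0,0,0,-1],[0,0,-0.163,0,0,0,-1],[0,0,-0.163,0,0,0,-1],[0,0,-0.163,0,0,0,-1],[0,0,-0.163,0,0,0,-1],[0,0,-0.163,0,0,0,-1],[0,0,-0.163,0,0,0,-1]]' && python3 -m inch '[[0,0,0,4.57,2.43,0,-1],[0,0,0,4.57,2.43,0,-1],[0,0,0,4.57,2.43,0,-1],[0,0,0,4.57,2.43,0,-1],[0,0,0,4.57,2.43,0,-1],[0,0,0,4.57,2.43,0,-1],[0,0,0,4.57,2.43,0,-1],[0,0,0,4.97,-2.49,0,-1],[0,0,0,4.97,-2.49,0,-1],[0,0,0,4.97,-2.49,0,-1],[0,0,0,4.97,-2.49,0,-1],[0,0,0,4.97,-2.49,0,-1],[0,0,0,4.97,-2.49,0,-1],[0,0,0,4.97,-2.49,0,-1],[0,0,0,4.97,-2.49,0,-1],[0,0,0.094,0,0,0,-1],[0,0,0.094,0,0,0,-1],[0,0,0,0,0,0,-1]]'
python3 - <<'E'
from h import *
p=cam("wrist"); save(p,"w1.png"); w=cloud(p); z=w[...,2]
print(p["position"],p["orientation"])
m=(z>42)&(z<60)&(np.hypot(w[...,0]-400.7,w[...,1]-297.7)<80)
q=w[m][:,:2].astype(np.float32); print(m.sum(),cv2.minAreaRect(q),q.mean(0),np.median(w[m][:,2]))
go((400.7,297.7,25,-.188))
E
```

```text
t: 3.3
eef_pos: [430.1, -419.7, 214.7]
tcp_rot: [3.142, 0.0, 1.576]
ft_force: [0.2, -0.2, 1.0]
opening: 0.998
grip_force: 0.0
t: 5.55
eef_pos: [400.9, 298.0, 214.6]
tcp_rot: [3.141, 0.0, 1.384]
ft_force: [0.8, -0.7, -0.3]
opening: 0.996
grip_force: 0.0
[416.89014145 380.18761006 384.69664952] [ 2.83913615e+00  1.34876429e-03 -1.87013608e-01]
4697 ((401.820068359375, 295.168701171875), (119.5669937133789, 44.029178619384766), 79.07279968261719) [402.4466  298.54855] 49.94336023939883
t 5.6 pos [401.  297.8 214.6] rot [3.141 0.    1.385] q [ 0.51  0.31  1.86 -0.    0.97  0.69] F [ 0.1  0.  -0.9] open 1.001
tilt err deg 0.01
-> shift cm [-0.02 -0.03 18.96] len 19.0 then turn about tool z 0.002
```

View pics/w1.png

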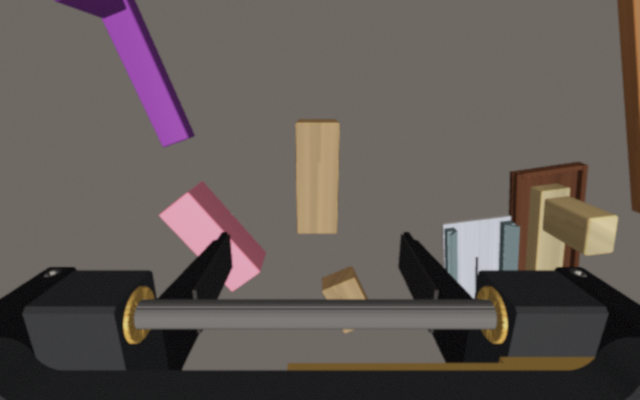

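Wrist view: the pale blank at (317,177) is centred between the fingers, with the pink one clear to its left at (213,237). Going down to grasp.

```bash
python3 -m inch '[[0,0,0,0,0,5.5,-1],[0,0,0,0,0,5.5,-1],[0,0,0,0,0,5.0,-1],[0,0,0,0,0,2.0,-1],[0,0,0,0,0,0.9,-1],[0,0,0,0,0,0,-1],[0,0,0,0,0,0,1],[0,0,0,0,0,0,1],[0,0,0,0,0,0,1],[0,0,0,0,0,0,1],[0,0,0,0,0,0,1],[0,0,0,0,0,0,1],[0,0,0,0,0,0,1],[0,0,0,0,0,0,1]]' 
python3 - <<'E'
from h import *
# bench target: feeder y = 113
c,s=np.cos(-.054),np.sin(-.054); O=np.array([571,7.])
T=O+113*np.array([-s,c]); print(T)
go((400.7,297.7,205,-.188),(T[0],T[1],205,-.054),(T[0],T[1],31,-.054))
E
```

```text
t: 7.35
eef_pos: [401.1, 297.8, 25.6]
tcp_rot: [3.141, -0.0, 1.383]
ft_force: [1.0, 1.1, 0.5]
opening: 0.464
grip_force: 30.0
[577.09903486 119.83528603]
t 7.35 pos [401.1 297.8  25.6] rot [ 3.141 -0.     1.383] q [ 0.51  0.61  2.03 -0.    0.5   0.69] F [1.  1.1 0.5] open 0.464
tilt err deg 0.02
-> shift cm [ -0.02  -0.03 -17.94] len 17.9 then turn about tool z -0.0
-> shift cm [-14.18  20.65   0.  ] len 25.1 then turn about tool z -0.134
-> shift cm [-0.00e+00 -1.00e-02  1.74e+01] len 17.4 then turn about tool z -0.0
```

```bash
python3 -m inch '[[0,0,0,0,0,-2,1],[0,0,0,0,0,-5.3,1],[0,0,0,0,0,-5.3,1],[0,0,0,0,0,-5.3,1],[0,0,0,-2.84,4.13,0,1],[0,0,0,-2.84,4.13,0,1],[0,0,0,-2.84,4.13,0,1],[0,0,0,-2.84,4.13,0,1],[0,0,0,-2.84,4.13,0,1],[0,0,-0.067,0,0,0,1],[0,0,-0.067,0,0,0,1],[0,0,0,0,0,0,1],[0,0,0,0,0,0,1]]' 
python3 - <<'E'
from h import *
p=cam("wrist"); save(p,"w2.png"); w=cloud(p); np.save("w2.npy",w); np.save("w2i.npy",p["img"])
x,y,z=w[...,0],w[...,1],w[...,2]
m=(z>80)&(z<100)&(x>630)&(x<690)&(y>160)&(y<250)
if m.sum()>20: print("handle",m.sum(),cv2.minAreaRect(w[m][:,:2].astype(np.float32)),np.median(z[m]))
m=(z>22)&(z<33)&(x>632)&(x<680)&(y>40)&(y<240)
if m.sum()>20: print("bar",m.sum(),cv2.minAreaRect(w[m][:,:2].astype(np.float32)))
# channel rails profile: per y slice, x where z in rails
for y0 in range(60,200,20):
    m=(abs(y-y0)<4)&(x>520)&(x<640)&(z>20)&(z<34)
    if m.sum(): print(y0,m.sum(),np.sort(x[m]).round(0)[[0,-1]], np.histogram(x[m],bins=range(520,645,10))[0])
go((577.1,119.8,205,-.054))
# top-cam rail fit
w=np.load("top_w.npy");x,y,z=w[...,0],w[...,1],w[...,2]
m=(z>85)&(z<105)&(np.hypot(x-570,y-7)<80); print("guardtop",cv2.minAreaRect(w[m][:,:2].astype(np.float32)))
E
```

```text
t: 8.98
eef_pos: [577.1, 119.8, 204.4]
tcp_rot: [-3.141, 0.0, 1.516]
ft_force: [-0.1, 0.4, -1.0]
opening: 0.463
grip_force: 30.0
handle 1907 ((660.8912963867188, 201.9476318359375), (39.935516357421875, 28.795045852661133), 87.20391082763672) 93.6025885659597
bar 3904 ((657.3685302734375, 140.21751403808594), (179.59933471679688, 32.74920654296875), 86.81198120117188)
60 29 [636. 640.] [ 0  0  0  0  0  0  0  0  0  0  0 29]
80 23 [638. 640.] [ 0  0  0  0  0  0  0  0  0  0  0 23]
100 14 [639. 640.] [ 0  0  0  0  0  0  0  0  0  0  0 14]
120 1 [640. 640.] [0 0 0 0 0 0 0 0 0 0 0 1]
160 145 [540. 622.] [ 0  1 62  2  0  0  0  0  0 65 15  0]
180 158 [541. 622.] [ 0  0 75  7  0  0  0  0  0 54 22  0]
t 9.03 pos [577.1 119.9 204.5] rot [-3.141  0.     1.516] q [ 0.09  0.45  1.66 -0.    1.03  0.15] F [ 0.2 -0.1 -1.3] open 0.461
tilt err deg 0.02
-> shift cm [-0.01 -0.   -0.05] len 0.1 then turn about tool z -0.001
guardtop ((571.0626831054688, 6.759710311889648), (69.68475341796875, 97.77971649169922), 86.86756896972656)
```

View pics/w2.png

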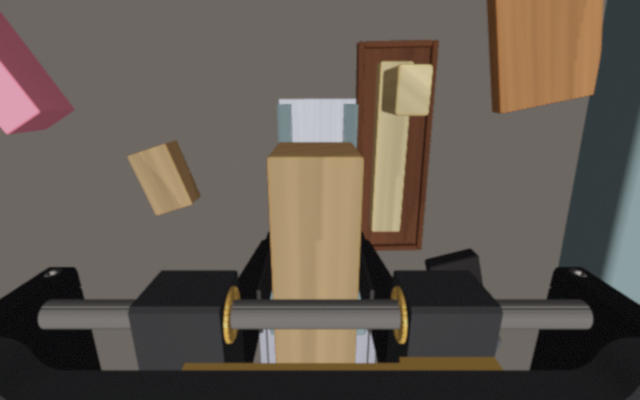

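Wrist view: the blank hangs over the channel (rails visible at (285,120) and (350,120)), with the rest and plywood stick on the right at (400,150). Lowering into the channel.

```bash
python3 -m inch '[[0,0,0,0,0.1,5.5,1],[0,0,0,0,0,5.5,1],[0,0,0,0,0,4,1],[0,0,0,0,0,1.0,1],[0,0,0,0,0,0.6,1],[0,0,0,0,0,0.4,1],[0,0,0,0,0,0.2,1],[0,0,0,0,0,0,1],[0,0,0,0,0,0,1]]'; python3 -c "
from h import *
go((578,120,31.6,-.054))"
```

```text
t: 10.15
eef_pos: [578.5, 119.7, 33.0]
tcp_rot: [3.141, -0.0, 1.517]
ft_force: [0.3, 0.7, -1.4]
opening: 0.461
grip_force: 30.0
t 10.15 pos [578.5 119.7  33. ] rot [ 3.141 -0.     1.517] q [ 0.09  0.68  1.8  -0.    0.67  0.15] F [ 0.3  0.7 -1.4] open 0.461
tilt err deg 0.04
-> shift cm [ 0.03 -0.05  0.14] len 0.2 then turn about tool z -0.0
```

```bash
python3 -m inch '[[0,0,0,0,0,0.08,1],[0,0,0,0,0,0.05,1],[0,0,0,0,0,0,1],[0,0,0,0,0,0,1]]'; python3 -m inch '[[0,0,0,0,0,0,-1],[0,0,0,0,0,0,-1],[0,0,0,0,0,0,-1],[0,0,0,0,0,0,-1],[0,0,0,0,0,0,-1],[0,0,0,0,0,-3,-1],[0,0,0,0,0,-6,-1],[0,0,0,0,0,-6,-1],[0,0,0,0,0,0,-1]]'; python3 - <<'E'
from h import *
p=cam("top"); w=cloud(p); x,y,z=w[...,0],w[...,1],w[...,2]
m=(z>40)&(z<70)&(abs(x-576)<40)&(y>40)&(y<240); 
if m.sum(): print("top blank",m.sum(),cv2.minAreaRect(w[m][:,:2].astype(np.float32)))
p=cam("wrist"); w=cloud(p); x,y,z=w[...,0],w[...,1],w[...,2]
m=(z>48)&(z<63)&(abs(x-576)<40)&(y>40)&(y<240); 
if m.sum(): print("wrist blank",m.sum(),cv2.minAreaRect(w[m][:,:2].astype(np.float32)),np.median(z[m]))
go((659.7,203,182,-.05),(659.7,203,55,-.05))
E
```

```text
t: 10.65
eef_pos: [578.4, 119.7, 31.7]
tcp_rot: [3.141, 0.0, 1.517]
ft_force: [-2.1, 0.7, 5.6]
opening: 0.461
grip_force: 30.0
t: 11.78
eef_pos: [580.0, 119.9, 185.8]
tcp_rot: [3.134, -0.001, 1.517]
ft_force: [-0.0, 0.1, -1.3]
opening: 1.005
grip_force: 0.0
top blank 2 ((587.9844970703125, 86.42134094238281), (17.341915130615234, 0.0), -179.02745056152344)
wrist blank 5823 ((575.7557373046875, 106.71482849121094), (144.6065216064453, 56.0430908203125), 80.32232666015625) 55.929168396563796
t 11.88 pos [578.1 119.7 181.4] rot [3.141 0.    1.517] q [ 0.09  0.48  1.69 -0.    0.98  0.15] F [-0.8 -0.3 -0.6] open 1.001
tilt err deg 0.04
-> shift cm [ 8.76  7.7  -0.06] len 11.7 then turn about tool z -0.004
-> shift cm [ 0.00e+00 -1.00e-02  1.27e+01] len 12.7 then turn about tool z -0.0
```

```bash
python3 -m inch '[[0,0,0,4.4,3.85,0,-1],[0,0,0,4.36,3.85,0,-1],[0,0,0,0,0,5,-1],[0,0,0,0,0,5,-1],[0,0,0,0,0,2.2,-1],[0,0,0,0,0,0.4,-1],[0,0,0,0,0,0,-1],[0,0,0,0,0,0,1],[0,0,0,0,0,0,1],[0,0,0,0,0,0,1],[0,0,0,0,0,0,1],[0,0,0,0,0,0,1],[0,0,0,0,0,0,1],[0,0,0,0,0,0,1],[0,0,0,0,0,0,1],[0,0,0,0,0,0,1]]'; python3 - <<'E'
from h import *
p=cam("top"); w=cloud(p); save(p,"t2.png",(230,130,400,260),4)
x,y,z=w[...,0],w[...,1],w[...,2]
p=cam("side"); save(p,"s2.png",(190,150,350,280),4);w=cloud(p);x,y,z=w[...,0],w[...,1],w[...,2]
c,s=np.cos(-.054),np.sin(-.054)
fx=(x-571)*c+(y-7)*s; fy=-(x-571)*s+(y-7)*c
m=(z>48)&(z<60)&(abs(fx)<30)&(fy>40)&(fy<200); print(m.sum(),fx[m].min(),fx[m].max(),fy[m].min(),fy[m].max())
h=np.histogram(fy[m],bins=range(30,210,10)); print(h)
go((659.7,203,182,-.054))
E
```

```text
t: 13.88
eef_pos: [659.9, 203.0, 55.2]
tcp_rot: [-3.141, 0.0, 1.517]
ft_force: [0.9, 0.8, -0.9]
opening: 0.293
grip_force: 30.0
465 -24.983679939083856 21.931392494237627 47.66305540018584 171.9855086678603
(array([ 0,  5, 28, 35, 42, 32, 38, 42, 36, 37, 37, 40, 38, 52,  3,  0,  0]), array([ 30,  40,  50,  60,  70,  80,  90, 100, 110, 120, 130, 140, 150,
       160, 170, 180, 190, 200]))
t 13.97 pos [659.9 203.   55.2] rot [-3.141  0.     1.517] q [ 0.2   0.75  1.52 -0.    0.87  0.26] F [-0.3 -0.4 -0.8] open 0.295
tilt err deg 0.01
-> shift cm [  0.    -0.02 -12.68] len 12.7 then turn about tool z -0.0
```

View pics/s2.png

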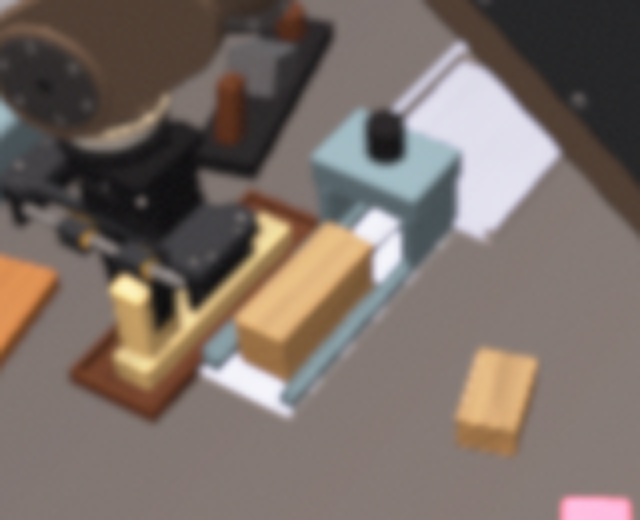

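Side view: the blank sits flat in the channel (305,300), clear of the guard at (385,175), and the fingers hold the stick's handle (140,310). Lifting the stick and taking it behind the blank.

```bash
python3 -m inch '[[0,0,0,0,0,-1,1],[0,0,0,0,0,-3,1],[0,0,0,0,0,-3,1],[0,0,0,0,0,-3,1],[0,0,0,3.36,-1.93,0,1],[0,0,0,3.36,-1.93,0,1],[0,0,0,3.36,-1.93,0,1],[0,0,0,3.36,-1.93,0,1],[0,0,0,0,0,0,1],[0,0,0,0,0,0,1]]'; python3 - <<'E'
from h import *
for n in("top","side"):
    p=cam(n); w=cloud(p); x,y,z=w[...,0],w[...,1],w[...,2]
    c,s=np.cos(-.054),np.sin(-.054)
    fx=(x-571)*c+(y-7)*s; fy=-(x-571)*s+(y-7)*c
    m=(z>105)&(z<150)&(abs(fx)<24)&(fy>172)&(fy<330)&(abs(p["img"].astype(int)[...,0]-p["img"][...,2])>30)
    if m.sum()<10: continue
    print(n,m.sum(),fx[m].min(),fx[m].max(),fy[m].min(),fy[m].max())
    for a in range(180,300,20):
        k=m&(abs(fy-a)<10)
        if k.sum(): print(a,k.sum(),np.median(z[k]).round(1),fx[k].mean().round(1))
go((590.2,341.5,57.2,-.054),(576.4,93.9,57.2,-.054))
E
```

```text
t: 15.22
eef_pos: [590.3, 341.1, 155.7]
tcp_rot: [3.141, 0.0, 1.517]
ft_force: [0.7, -0.1, -1.2]
opening: 0.292
grip_force: 30.0
top 332 -16.67209392095168 16.116156110757615 185.00005978776773 299.90875871185983
180 17 130.5 -1.5
200 61 127.8 -0.7
220 59 129.4 -0.9
240 61 128.1 -0.1
260 58 129.8 -1.7
280 58 129.2 -0.3
side 353 -19.17297705093211 15.99927396388657 179.17844032670945 329.8161531806239
180 31 126.2 -4.0
200 69 126.2 -8.9
220 39 124.8 -13.5
240 37 120.1 -15.7
260 36 119.1 -15.8
280 37 120.6 -15.9
t 15.32 pos [590.6 340.4 155.5] rot [3.141 0.    1.516] q [ 0.43  0.63  1.47 -0.    1.04  0.48] F [-0.3 -0.1 -1.2] open 0.296
tilt err deg 0.02
-> shift cm [ 0.1  -0.05  9.83] len 9.8 then turn about tool z -0.001
-> shift cm [-24.8   -0.04   0.  ] len 24.8 then turn about tool z -0.0
```

```bash
python3 -m inch '[[0,0,0,0,0,4,1],[0,0,0,0,0,4,1],[0,0,0,0,0,1.4,1],[0,0,0,0,0,0.4,1],[0,0,0,0,0,0,1],[0,0,0,-0.6,0,0,1],[0,0,0,-0.6,0,0,1],[0,0,0,-0.6,0,0,1],[0,0,0,-0.8,0,0,1],[0,0,0,-0.8,0,0,1],[0,0,0,-0.8,0,0,1],[0,0,0,-0.8,0,0,1],[0,0,0,-0.8,0,0,1],[0,0,0,0,0,0,1]]'; python3 -c "
from h import *
p=cam('side'); save(p,'s3.png',(190,150,350,280),4)
go((576.4,93.9,57.2,-.054))"
```

```text
t: 17.08
eef_pos: [586.8, 282.6, 57.1]
tcp_rot: [-3.141, 0.001, 1.516]
ft_force: [-0.0, -0.4, -1.2]
opening: 0.297
grip_force: 30.0
t 17.12 pos [586.9 282.9  57.1] rot [-3.141  0.     1.516] q [ 0.35  0.71  1.63 -0.    0.81  0.4 ] F [-0.4  0.3 -1.4] open 0.297
tilt err deg 0.04
-> shift cm [-18.93  -0.02   0.  ] len 18.9 then turn about tool z -0.0
```

View pics/s3.png

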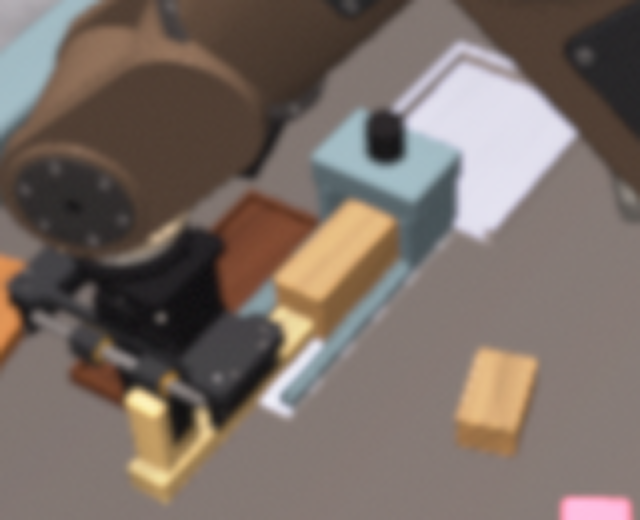

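Side view: the nose is against the blank, which has just reached the guard, straight in the channel. Pushing on.

```bash
python3 -m inch '[[0,0,0,-0.8,0,0,1],[0,0,0,-0.95,0,0,1],[0,0,0,-0.95,0,0,1],[0,0,0,-0.95,0,0,1],[0,0,0,-0.95,0,0,1],[0,0,0,-0.95,0,0,1],[0,0,0,-0.95,0,0,1],[0,0,0,-0.95,0,0,1],[0,0,0,-0.95,0,0,1],[0,0,0,-0.95,0,0,1],[0,0,0,-0.95,0,0,1],[0,0,0,-0.95,0,0,1],[0,0,0,-0.95,0,0,1],[0,0,0,-0.95,0,0,1],[0,0,0,-0.95,0,0,1],[0,0,0,-0.95,0,0,1],[0,0,0,-0.95,0,0,1],[0,0,0,-0.95,0,0,1],[0,0,0,-0.95,0,0,1],[0,0,0,-0.95,0,0,1]]';python3 - <<'E'
from h import *
c,s=np.cos(-.054),np.sin(-.054)
for n in("top","side"):
    p=cam(n); w=cloud(p); x,y,z=w[...,0],w[...,1],w[...,2]
    fx=(x-571)*c+(y-7)*s; fy=-(x-571)*s+(y-7)*c
    m=(z>45)&(z<66)&(abs(fx)<60)&(fy>-215)&(fy<-42)
    if m.sum()>10:
        r=cv2.minAreaRect(w[m][:,:2].astype(np.float32)); print(n,m.sum(),r,np.percentile(fy[m],[1,99]),np.median(fx[m]))
go((576.4,93.9,57.2,-.054))
E
```

```text
t: 19.62
eef_pos: [576.7, 94.6, 57.3]
tcp_rot: [-3.142, 0.0, 1.517]
ft_force: [0.2, 0.6, -2.5]
opening: 0.294
grip_force: 30.0
top 442 ((563.1346435546875, -114.99224853515625), (120.610595703125, 44.4952507019043), 86.97514343261719) [-181.11530358  -62.99324656] -2.0306988408245816
side 319 ((562.1563110351562, -121.64622497558594), (116.12154388427734, 48.66439437866211), 86.34366607666016) [-184.53464793  -74.18441242] -4.690771462240553
t 19.73 pos [576.8  94.2  57.3] rot [-3.142  0.     1.516] q [ 0.05  0.63  1.8  -0.    0.71  0.1 ] F [ 0.5  0.5 -1.3] open 0.296
tilt err deg 0.02
-> shift cm [-0.03 -0.04  0.01] len 0.1 then turn about tool z -0.001
```

The blank is fully clear on the tray (bench y from -63 to -181). Withdrawing the stick.

```bash
python3 -m inch '[[0,0,0,1,0,0,1],[0,0,0,2.5,0,0,1],[0,0,0,2.5,0,0,1],[0,0,0,2.5,0,0,1],[0,0,0,2.5,0,0,1],[0,0,0,2.5,0,0,1],[0,0,0,0,0,0,1],[0,0,0,0,0,-2,1],[0,0,0,0,0,-3,1],[0,0,0,0,0,-3,1],[0,0,0,-0.7,2.5,0,1],[0,0,0,-0.7,2.5,0,1],[0,0,0,-0.7,2.5,0,1],[0,0,0,0,0,0,1],[0,0,0,0,0,0,1]]';python3 -c "
from h import *
go((659.9,203,56,-.054))"
```

```text
t: 21.6
eef_pos: [657.1, 205.0, 137.0]
tcp_rot: [-3.141, 0.0, 1.517]
ft_force: [-0.4, 0.1, -1.3]
opening: 0.295
grip_force: 30.0
t 21.6 pos [657.1 205.  137. ] rot [-3.141  0.     1.517] q [ 0.21  0.66  1.47 -0.    1.02  0.26] F [-0.4  0.1 -1.3] open 0.295
tilt err deg 0.06
-> shift cm [-0.18  0.3   8.1 ] len 8.1 then turn about tool z -0.0
```

```bash
python3 -m inch '[[0,0,0,-0.18,0.3,3,1],[0,0,0,0,0,3,1],[0,0,0,0,0,1.3,1],[0,0,0,0,0,0.5,1],[0,0,0,0,0,0.25,1],[0,0,0,0,0,0,1],[0,0,0,0,0,0,1]]'; python3 -c "
from h import *
go((659.9,203,55.2,-.054))"
```

```text
t: 22.48
eef_pos: [661.0, 203.1, 57.5]
tcp_rot: [3.141, -0.0, 1.517]
ft_force: [-0.2, 0.4, -1.8]
opening: 0.298
grip_force: 30.0
t 22.48 pos [661.  203.1  57.5] rot [ 3.141 -0.     1.517] q [ 0.2   0.75  1.52 -0.    0.87  0.26] F [-0.2  0.4 -1.8] open 0.298
tilt err deg 0.06
-> shift cm [-0.02 -0.11  0.23] len 0.3 then turn about tool z 0.0
```

```bash
python3 -m inch '[[0,0,0,0,0,0.12,1],[0,0,0,0,0,0.1,1],[0,0,0,0,0,0,1],[0,0,0,0,0,0,1]]'; python3 -m inch '[[0,0,0,0,0,0,-1],[0,0,0,0,0,0,-1],[0,0,0,0,0,0,-1],[0,0,0,0,0,0,-1],[0,0,0,0,0,0,-1],[0,0,0,0,0,0,-1],[0,0,0,0,0,-3,-1],[0,0,0,0,0,-6,-1],[0,0,0,0,0,-5.5,-1],[0,0,0,0,0,0,-1]]';python3 -c "
from h import *
go((563.3,-115.2,200,-.053),(563.3,-115.2,32,-.053))"
```

```text
t: 22.98
eef_pos: [660.9, 203.1, 55.2]
tcp_rot: [3.141, -0.0, 1.517]
ft_force: [-2.2, -0.7, 5.5]
opening: 0.292
grip_force: 30.0
t: 24.22
eef_pos: [662.3, 203.4, 204.6]
tcp_rot: [3.134, -0.002, 1.517]
ft_force: [0.2, -0.6, -0.7]
opening: 1.004
grip_force: 0.0
t 24.23 pos [662.3 203.4 204.6] rot [ 3.134e+00 -2.000e-03  1.517e+00] q [ 0.2   0.6   1.39 -0.    1.15  0.26] F [ 0.2 -0.6 -0.7] open 1.004
tilt err deg 0.46
-> shift cm [-32.35  -8.17   0.33] len 33.4 then turn about tool z -0.001
-> shift cm [-0.03 -0.13 16.8 ] len 16.8 then turn about tool z -0.0
```

```bash
python3 -m inch '[[0,0,0,-5.39,-1.34,0,-1],[0,0,0,-5.39,-1.34,0,-1],[0,0,0,-5.39,-1.34,0,-1],[0,0,0,-5.39,-1.34,0,-1],[0,0,0,-5.39,-1.34,0,-1],[0,0,0,-5.39,-1.34,0,-1],[0,0,0,0,0,0,-1],[0,0,0,0,0,0,-1]]';python3 - <<'E'
from h import *
p=cam("wrist"); w=cloud(p); x,y,z=w[...,0],w[...,1],w[...,2]
m=(z>48)&(z<63)&(abs(x-563)<50)&(abs(y+115)<75)
print("wrist blank",m.sum(),cv2.minAreaRect(w[m][:,:2].astype(np.float32)),np.median(z[m]))
p=cam("side"); save(p,"s4.png",(190,120,350,280),3.7); w=cloud(p); x,y,z=w[...,0],w[...,1],w[...,2]
m=(z>75)&(abs(x-659)<40)&(abs(y-203)<40); print("handle z",np.percentile(z[m],[50,90,97]))
go((563.3,-115.2,31.6,-.053))
E
```

```text
t: 25.22
eef_pos: [562.8, -115.4, 199.0]
tcp_rot: [-3.141, -0.0, 1.516]
ft_force: [-0.1, 0.4, 0.2]
opening: 0.997
grip_force: 0.0
wrist blank 5245 ((564.7418212890625, -118.73916625976562), (119.65166473388672, 44.044578552246094), 87.0798568725586) 55.928644422169384
handle z [90.76388163 94.45200691 95.29855544]
t 25.32 pos [ 563.1 -114.5  199.2] rot [-3.141 -0.     1.518] q [-0.32  0.44  1.7   0.    1.   -0.26] F [ 0.3  0.2 -0.2] open 0.998
tilt err deg 0.03
-> shift cm [-0.07  0.03 16.76] len 16.8 then turn about tool z 0.0
```

View pics/s4.png

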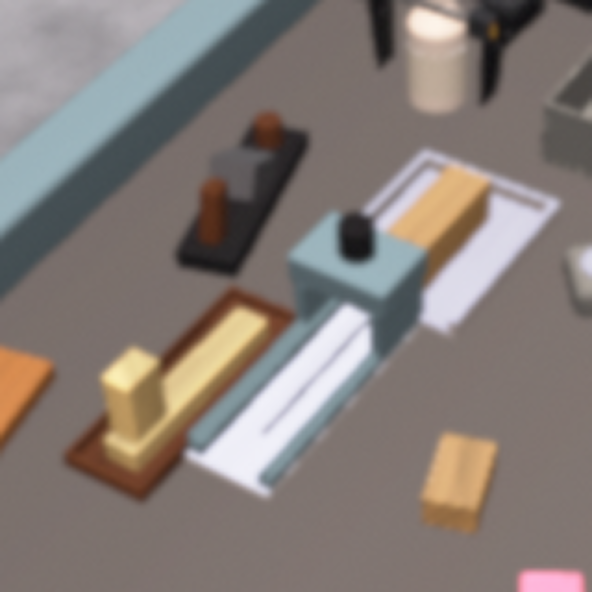

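Side view: the stick is upright in its rest (135,400) and the blank lies on the tray (440,220). Picking it up and refining the tote pose.

```bash
python3 -m inch '[[0,0,0,0,0,5.5,-1],[0,0,0,0,0,5.5,-1],[0,0,0,0,0,4.0,-1],[0,0,0,0,0,1.2,-1],[0,0,0,0,0,0.5,-1],[0,0,0,0,0,0,-1],[0,0,0,0,0,0,1],[0,0,0,0,0,0,1],[0,0,0,0,0,0,1],[0,0,0,0,0,0,1],[0,0,0,0,0,0,1],[0,0,0,0,0,0,1],[0,0,0,0,0,0,1],[0,0,0,0,0,0,1]]' ;python3 - <<'E'
from h import *
w=np.load("top_w.npy");x,y,z=w[...,0],w[...,1],w[...,2]
m=(z>55)&(z<80)&(abs(x-426)<130)&(abs(y+383)<110)
q=w[m][:,:2].astype(np.float32); print(m.sum(),cv2.minAreaRect(q),np.percentile(q,[1,99],axis=0))
go((563,-115,205,-.053),(426,-384,205,-.053),(426,-384,30,-.053))
E
```

```text
t: 27.08
eef_pos: [563.1, -115.6, 32.7]
tcp_rot: [3.141, 0.0, 1.517]
ft_force: [1.5, -0.7, 0.1]
opening: 0.462
grip_force: 30.0
393 ((426.32159423828125, -371.0240783691406), (184.45550537109375, 220.05064392089844), 88.23933410644531) [[ 316.36656494 -461.48720947]
 [ 536.36801514 -277.47820312]]
t 27.07 pos [ 563.1 -115.6   32.7] rot [3.141 0.    1.517] q [-0.32  0.66  1.84 -0.    0.64 -0.26] F [ 1.5 -0.7  0.1] open 0.462
tilt err deg 0.02
-> shift cm [ 6.000e-02 -1.000e-02 -1.723e+01] len 17.2 then turn about tool z -0.001
-> shift cm [-27.59 -12.26   0.  ] len 30.2 then turn about tool z -0.0
-> shift cm [ 0.00e+00 -1.00e-02  1.75e+01] len 17.5 then turn about tool z -0.0
```

```bash
python3 -m inch '[[0,0,0,0,0,-2,1],[0,0,0,0,0,-5,1],[0,0,0,0,0,-5,1],[0,0,0,0,0,-5,1],[0,0,0,-4.39,-2.05,0,1],[0,0,0,-4.39,-2.05,0,1],[0,0,0,-4.39,-2.05,0,1],[0,0,0,-4.39,-2.05,0,1],[0,0,0,-4.39,-2.05,0,1],[0,0,0,-4.39,-2.05,0,1],[0,0,0,0,0,0,1],[0,0,0,0,0,5,1],[0,0,0,0,0,5,1],[0,0,0,0,0,3.5,1],[0,0,0,0,0,1.5,1],[0,0,0,0,0,1,1],[0,0,0,0,0,0.5,1],[0,0,0,0,0,0,1],[0,0,0,0,0,0,1]]';python3 -c "
from h import *
go((426,-372,30.7,-.053))"
```

```text
t: 29.45
eef_pos: [426.2, -372.2, 38.4]
tcp_rot: [3.141, 0.001, 1.517]
ft_force: [-0.1, -0.8, -1.8]
opening: 0.463
grip_force: 30.0
t 29.45 pos [ 426.2 -372.2   38.4] rot [3.141e+00 1.000e-03 1.517e+00] q [-0.83  0.64  1.86 -0.    0.64 -0.78] F [-0.1 -0.8 -1.8] open 0.463
tilt err deg 0.08
-> shift cm [ 0.02 -0.02  0.77] len 0.8 then turn about tool z -0.001
```

```bash
python3 -m inch '[[0,0,0,0,0,0.2,1],[0,0,0,0,0,0.2,1],[0,0,0,0,0,0.2,1],[0,0,0,0,0,0.1,1],[0,0,0,0,0,0.07,1],[0,0,0,0,0,0,1],[0,0,0,0,0,0,1]]'
```

```text
t: 30.32
eef_pos: [425.9, -371.9, 30.6]
tcp_rot: [3.142, 0.0, 1.517]
ft_force: [-2.5, 2.0, 8.0]
opening: 0.461
grip_force: 30.0
```

Contact with the tote floor is felt (8 N up). Releasing.

```bash
python3 -m inch '[[0,0,0,0,0,0,-1],[0,0,0,0,0,0,-1],[0,0,0,0,0,0,-1],[0,0,0,0,0,0,-1],[0,0,0,0,0,0,-1],[0,0,0,0,0,-3,-1],[0,0,0,0,0,-6,-1],[0,0,0,0,0,-6,-1],[0,0,0,0,0,-2,-1],[0,0,0,0,0,0,-1],[0,0,0,0,0,0,-1]]'; python3 - <<'E'
from h import *
p=cam("wrist"); save(p,"w5.png"); w=cloud(p); x,y,z=w[...,0],w[...,1],w[...,2]
m=(z>45)&(z<61)&(abs(x-426)<50)&(abs(y+372)<70)
print(m.sum(),cv2.minAreaRect(w[m][:,:2].astype(np.float32)),np.percentile(z[m],[5,50,95]))
E
```

```text
t: 31.7
eef_pos: [425.6, -371.5, 198.6]
tcp_rot: [-3.14, -0.001, 1.517]
ft_force: [-0.0, 0.1, -0.5]
opening: 1.001
grip_force: 0.0
5196 ((425.10345458984375, -374.4584045410156), (118.9262924194336, 44.15414047241211), 86.98603820800781) [52.63686369 53.92607754 55.11948809]
```

View pics/w5.png

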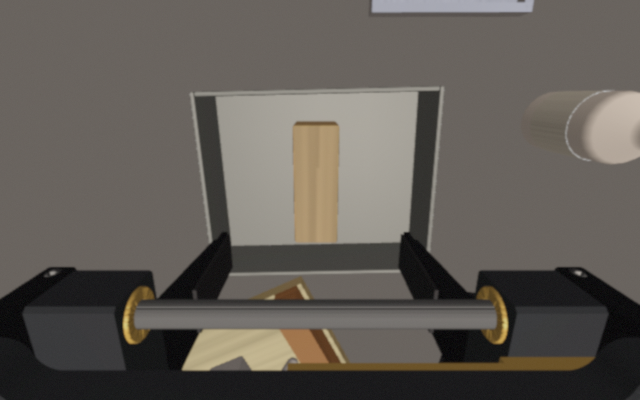

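The blank lies flat on the tote floor (316,183), with its top at 54 mm as expected, and the gripper is clear.

```bash
python3 -c "
from cell import env; print(env.job_done())"
```

```text
the job is handed in; nothing more can be done
None
```

The job is handed in at about 32 s of the 67 s allowed: the blank went under the guard with the push stick, the stick is back upright in its rest, and the blank lies flat on the tote floor.

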